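# Third gap gauge in, then counter-hold the clamp bolt

### The job

Take the gap gauge from the white block and push its blade down into the ring gap of the loudspeaker magnet until its brass shoulder sits flat on the steel, at the free place that makes an even third with the two gauges already there, and let go of it. Then reach down into the narrow space behind the clamp ring's ears, grip the hexagon bolt head that is being dragged round by the slow nut driver, and hold it from turning until the nut has pulled up tight; finish while still holding the head still, with all three gauges in place and nothing else on the bench disturbed.

Things in the scene. Friction and masses are not known exactly. Their poses are not given: they have to be found in the camera images.
- gauge: the gap gauge to insert, 45 g, at the start upright in the block's middle slot. Origin: centre of its shoulder's underside. Below it a flat brass blade 2 mm thick (x), 10 mm wide (y), 18 mm long (last 3.5 mm: 1 by 8 mm); above it a brass shoulder 14 (x) by 22 (y) by 5 mm, then a black handle 12 (x) by 18 mm (y), top at z 36 mm. Grip it across the 18 mm. A half turn about z changes nothing
- gauge_block: white plastic block, fixed, 110 (x) by 44 (y) by 30 mm tall; three through slots 34 mm apart along x, each 4.5 (x) by 13 mm (y). Origin: centre of its underside. The gauge's shoulder rests on its top, gauge axes parallel to the block's
- jig: assembly jig, fixed: aluminium plate 10 mm thick, x -133 to 97, y -150 to 120 mm about its origin (on the bench, under the clamp ring's centre). Split clamp ring 134 mm across, top at z 34 mm. Three grey basket rests: plates 10 mm thick (x), 60 mm wide (y), top at z 60 mm, each with an 18 mm high foot on its +x side, centred at x 61 y -108, x 61 y 82 and x -117 y 10 mm
- ears (a point): on the jig, axes as the jig's, at jig x 0, y -108, z 38 mm: middle of the ring's two upright clamp ears, on the bolt's axis (along x). The ears are 8 mm plates square to x with an 8 mm slit between (x -12 to 12 mm from here), y -20 to 44 mm, top 20 mm above here (6 mm where y is above 24 mm). Nut and nut driver (46 mm across) lie on the axis at x -197 to -12 mm
- behind_ears (a point): on the jig, axes as the jig's: middle of the narrow space behind the ears, at jig x 34, y -108, z 38 mm, level with the bolt's axis. Along x it is 44 mm wide, from the far ear's face (x -22 mm from here) to a basket rest (x +22 mm, 60 mm wide, top 22 mm above here); open above and to both sides, 28 mm down to the jig's plate. The clamp ring is 40 mm off at +y
- motor: round loudspeaker magnet assembly 120 mm across, fixed in the clamp ring, in varied yaw. Origin: centre of its underside, 10 mm above the bench. Flat top at z 28 mm: steel pole 50 mm across, round it the ring gap from radius 25 to 29.5 mm, then the steel top plate (7 mm thick, to radius 55.5 mm). The gap is 22 mm deep in all, wider below the top plate
- gap_spot (a point): the free place for the gauge: middle of the gap's width at the level of the motor's top, at motor x -27.25, y 0 mm; axes as the motor's. The blade's thickness (gauge x) must lie radially, along motor x, its width along motor y
- seated_a: a gauge like the other, already seated in the gap at +60 degrees from the motor's x axis; its handle stands 36 mm above the motor's top; origin as the gauge's
- seated_b: the same at -60 degrees
- bolt_head: hexagon bolt head, steel, 22 mm across flats, 10 mm thick; origin: its centre, 20 mm from ears; x axis along the bolt (jig x), two flats facing its +-y. It lies 3 to 13 mm behind the far ear's face on a washer 38 mm across. It turns with the nut at about 0.35 rad/s, torque 0.12 N m. Jaws closing along jig y bring flats round against them; 40 N or more holds it
- tightening (a joint): how far the nut has run up on the bolt, rad: 0 loose, 0.9 hard tight. It grows (about 0.2 rad/s, so some 5 s in all) only while the bolt head is held from turning; a head let go turns on with the nut
- glue_bottle: bystander: amber glue bottle, 48 mm across, 122 mm tall; origin at the centre of its underside
- coil_former: bystander: brass voice-coil former with a foot flange 80 mm across, 45 mm tall; origin at the centre of its underside
- puck: bystander: white plastic puck 68 mm across with an upright brass pin, 85 mm tall; origin at the centre of its underside
- ferrite_ring: bystander: spare black ferrite ring 90 mm across, 14 mm thick, lying flat; origin at the centre of its underside
- screwdriver: bystander: screwdriver 200 mm long, lying; origin at the centre of its underside
- adhesive_tin: bystander: tin 70 mm across, 75 mm tall; origin at the centre of its underside

How it is judged:
By the outcome, as a careful person would: the job done as asked, in the order asked, and still so for the second after the job is handed in, while the arm keeps its last pose, push and grip.
It also fails if it takes over 58 s, if anything falls off the work surface, if the arm or the gripper's body presses on something with over 40 N, if the wrist force passes 120 N, or if a joint passes its speed limit or range.

### The arm

A 6-joint arm with a two-finger parallel gripper is mounted at the origin on the work surface. World frame = base frame: x ahead of the robot, y to its left, z up, the work surface at z = 0. Lengths are in m, angles in degrees, forces in N, time in s.
With the tool pointing down it reaches from about 0.35 to 0.875 m from the base axis. Payload 4.2 kg.
Tool frame: the origin (TCP) lies on the centre line of the jaws, within the pads' length; the fingertips stand tip_reach ahead of it and the grasp point (between the pads) is the TCP (tip_reach is the distance from the TCP to the fingertips, in m); z points along the fingers, y is the line along which they close (so a half turn about z gives the same grasp; the last joint's range is limited). The gripper opens to 87 mm and grips with 3 to 60 N. Pads are 19 mm wide; open, the fingers measure 117 mm over their backs; the gripper's body (75 mm by 190 mm) begins 51 mm behind the grasp point.
Start: joints at [90.333, 22.042, 0.453, 0, -68.411, -14.817], TCP at [0.156, 0.605, 0.207] pointing down, gripper open.
Joint ranges: [-179.83, 179.83], [-69.29, 118.12], [-61.27, 80.66], [-181.25, 117.63], [-171.15, -9.14], [-177.46, 177.46]. Speed limits (degrees/s): [159.86, 159.86, 180, 180, 180, 180].

### API

Orientations are given as a 3x3 rotation matrix whose columns are the frame's x, y, z axes.
In Python, from station import sense, capture, finish_job, tip_reach gives the robot as it stands.
- The arm moves only by the tool arm_command, never from a script. Its argument "deltas" is a list of rows, each a list of 7 numbers: the turn, a rotation vector about the tool's x, y, z in rad, then the shift along the tool's x, y, z in cm, then the closure, from -1 (fully open) to 1 (shut), so that 0 is half open. In form: [[rx, ry, rz, dx, dy, dz, hand], ...]. A call has 1 to 8 rows; each row is the pose to reach, as a shift and turn from the pose commanded when the call began, along the tool's axes at that moment; what a row does not reach only later rows make up. A row lasts 1/12 s, in which the tool goes at most 41.7 mm and 7.16 degrees, less where a joint would pass 70% of its speed; a pose out of reach is approached as far as the arm can. A call with a gripper value outside its range is refused whole. The fingers move at their own pace and stop on an object; the grip force is fixed at half the most. Time passes only in rows, so rows that repeat a pose let the fingers close. It gives the time, the measured TCP pose, the force, the opening and the grip force at its end, in the units of the state.
- sense(): the state, without advancing time (a new reading comes with each control period).
- capture(name): name is "side" or "top"; returns a dict with "pixels" (420x560x3 uint8, blue, green, red), "fovy" (degrees; the focal length in pixels is half the picture's height over the tangent of half this angle, whatever the lens; pixels are square), "cx", "cy" (the principal point, pixels), "k1" (the pictures are not rectified: a ray, as slopes to the right and down, at radius r is drawn at 1 + k1 r^2 times it, then the intrinsics apply), "rvec" (rotation vector, rad) and "tvec" (3), from world to camera coordinates, as OpenCV has them. Camera axes: x right, y down, z forward; pixel columns grow to the right and rows downward; lengths in m; the calibration is good to about 2 mm. A picture is of the moment at which its call begins. There is no depth.
- finish_job(): hands the job in; it is judged then, once.
The state is a dict: "time_s": time; "joints": joint angles; "joint_velocities": joint speeds; "effort": joint torques, N m; "tcp_pos": TCP position; "ee_rot": TCP orientation; "wrist_force": force on the tool from outside, world axes, zero at the start; "moment": the same for the moment, N m; "gripper_width": opening from 0.0 (shut) to 1.0 (fully open); "gripper_force": force on a finger pad.
Only numpy, scipy, OpenCV 4.12 (cv2) and the standard library are available. Lean on these libraries where they do the work, as an engineer would, in place of code of your own. Each camera call takes 0.05 s, during which the arm holds its last target. There are 200 camera calls.

## Working session

There is one attempt and no reset: what is moved stays moved. The work goes in short steps, Python scripts to look and compute and a tool call to move; the robot and the scene stay as the last step left them, time stands still between calls to the robot, and variables do not carry over. Pictures are saved under pics/ and viewed, at most 10 in all, crops included, and the job is handed in when it is done.

Besides the shell and the picture viewer there is one more tool, called after "Request:" as name([rows], argument=value, ...), one row to a line, values as JSON. arm_command: Moves the arm, as the interface text tells. Its arguments: {"type":"object","properties":{"deltas":{"type":"array"}},"required":["deltas"]}

```bash
ls; mkdir -p pics
python3 - <<'E'
from station import *
import cv2,numpy as np
print(tip_reach,sense())
for n in ("side","top"):
    c=capture(n); cv2.imwrite(f"pics/{n}0.png",c["pixels"]); np.save(f"pics/{n}0.npy",c,allow_pickle=True)
    print({k:v for k,v in c.items() if k!="pixels"})
E
```

```text
pics
0.019 {'time_s': 0.0, 'joints': array([ 9.03311772e+01,  2.20907076e+01,  3.79969151e-01, -2.76317567e-02,
       -6.84099775e+01, -1.48167082e+01]), 'joint_velocities': array([ 0.0884648 ,  0.04347107,  0.06270108, -0.01599482, -0.00556452,
       -0.01091993]), 'effort': array([-2.94419642e-04, -3.90667677e+01,  1.87403870e+01,  4.22014430e+00,
        1.09427754e-02, -1.95972279e-04]), 'tcp_pos': array([0.1561638 , 0.60452814, 0.205565  ]), 'ee_rot': array([[ 9.68166340e-01, -2.50307306e-01, -4.36244379e-04],
       [-2.50307664e-01, -9.68164048e-01, -2.10940601e-03],
       [ 1.05643611e-04,  2.15145121e-03, -9.99997680e-01]]), 'wrist_force': array([ 0.03654027,  0.21391273, -0.01118697]), 'moment': array([ 0.00131165,  0.00282861, -0.0380208 ]), 'gripper_force': 0.0, 'gripper_width': 0.9983700237738693}
{'fovy': 57.74444392517468, 'cx': 279.8237248113895, 'cy': 208.07274237330384, 'k1': -0.029429840534818265, 'rvec': array([ 2.19591978, -0.17776976,  0.07150559]), 'tvec': array([-0.47957153,  0.12571045,  1.08096203])}
{'fovy': 43.749164200422165, 'cx': 279.5226570682402, 'cy': 210.98627677691331, 'k1': 0.021937890428475174, 'rvec': array([ 2.18042184, -2.14268531,  0.06686994]), 'tvec': array([0.08439932, 0.50837986, 1.40251498])}
```

View pics/top0.png

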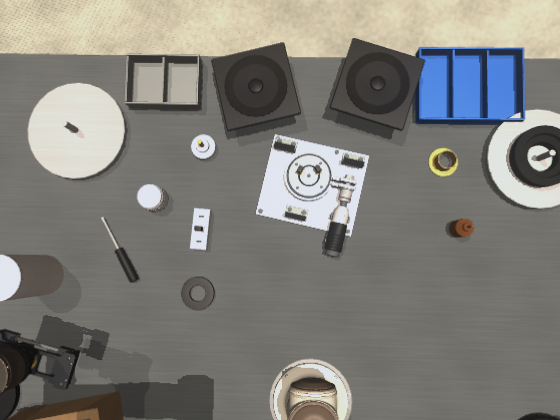

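View pics/side0.png

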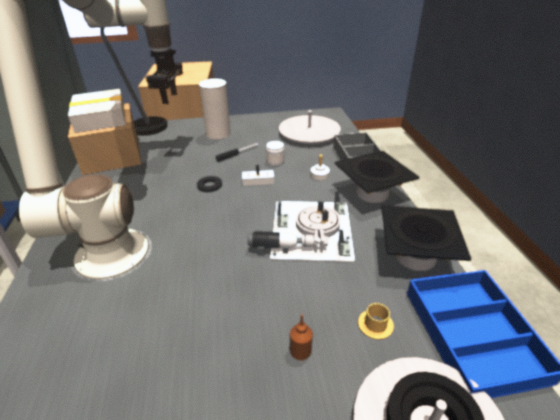

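Top view: base at (310,395), white block at (200,229) with the dark gauge in the middle, jig plate around (312,185), motor near (308,176), nut driver at (336,235). Side view: block (258,177), jig (313,230). Crops next.

```bash
cat > h.py <<'E'
import cv2,numpy as np
from scipy.spatial.transform import Rotation as R
def cam(c):
    f=210/np.tan(np.radians(c["fovy"]/2)); K=np.array([[f,0,c["cx"]],[0,f,c["cy"]],[0,0,1]])
    return K,np.array([c["k1"],0,0,0,0.]),cv2.Rodrigues(c["rvec"])[0],np.asarray(c["tvec"],float)
def ray(c,p):
    K,d,Rm,t=cam(c); q=cv2.undistortPoints(np.array(p,float).reshape(-1,1,2),K,d).reshape(-1,2)
    return -Rm.T@t, np.c_[q,np.ones(len(q))]@Rm
def onz(c,p,z):
    o,v=ray(c,p); return o+v*((z-o[2])/v[:,2])[:,None]
def proj(c,P):
    K,d,Rm,t=cam(c); return cv2.projectPoints(np.array(P,float).reshape(-1,1,3),c["rvec"],t,K,d)[0].reshape(-1,2)
def load(n): return np.load(f"pics/{n}.npy",allow_pickle=True).item()
E
python3 - <<'E'
from h import *
t=load("top0");s=load("side0")
a=cv2.resize(t["pixels"][130:260,180:380],None,fx=4,fy=4,interpolation=cv2.INTER_CUBIC)
b=cv2.resize(s["pixels"][155:275,235:365],None,fx=5,fy=5,interpolation=cv2.INTER_CUBIC)
cv2.imwrite("pics/tc.png",a);cv2.imwrite("pics/sc.png",b)
E
```

```text
(no output)
```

View pics/tc.png

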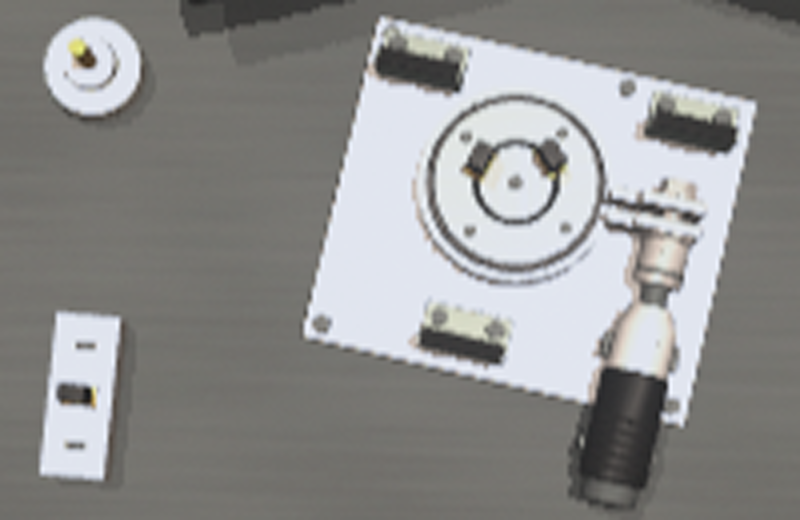

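View pics/sc.png

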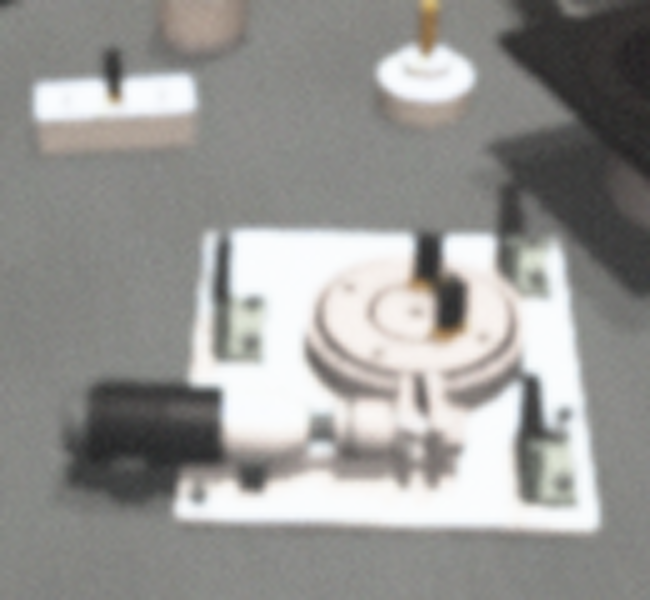

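Top crop: seated gauges at crop (480,160) and (549,155), so the free place is about (514,222); block corners (57,312)–(105,478), gauge (75,394). The side crop confirms this, with the ears at the +x end of the driver. Now measuring.

```bash
cat > m.py <<'E'
from h import *
S=8
def up(c,x0,y0,x1,y1):
    return cv2.resize(c["pixels"][y0:y1,x0:x1],None,fx=S,fy=S,interpolation=cv2.INTER_CUBIC),(x0,y0)
def topx(p,o): return (np.asarray(p,float)+.5)/S-.5+np.array(o)
def quad(c,box,z,guess,thr):
    im,o=up(c,*box); g=cv2.cvtColor(im,cv2.COLOR_BGR2GRAY)
    m=(g>thr).astype(np.uint8); m=cv2.morphologyEx(m,cv2.MORPH_CLOSE,np.ones((9,9),np.uint8))
    cs,_=cv2.findContours(m,cv2.RETR_EXTERNAL,cv2.CHAIN_APPROX_NONE); k=max(cs,key=cv2.contourArea)[:,0]
    W=onz(c,topx(k,o),z)[:,:2]; G=onz(c,guess,z)[:,:2]; L=[]
    for i in range(4):
        a,b=G[i],G[(i+1)%4]; u=(b-a)/np.linalg.norm(b-a); n=np.array([-u[1],u[0]])
        s=(W-a)@u; d=(W-a)@n; q=W[(s>.08*np.linalg.norm(b-a))&(s<.92*np.linalg.norm(b-a))&(abs(d)<.006)]
        vx,vy,x,y=cv2.fitLine(q.astype(np.float32),cv2.DIST_HUBER,0,1e-4,1e-4).ravel(); L.append((np.array([x,y]),np.array([vx,vy])))
    C=[]
    for i in range(4):
        (p,u),(q,v)=L[i-1],L[i]; t=np.linalg.solve(np.c_[u,-v],q-p); C.append(p+u*t[0])
    return np.array(C)
E
python3 - <<'E'
from m import *
t=load("top0")
f=lambda a:[((u+.5)/4-.5+180,(v+.5)/4-.5+130) for u,v in a]
for name,box,z,g,thr,dims in (("jig",(250,125,375,245),.01,[(380,17),(755,100),(685,425),(305,337)],150,(270,230)),
                     ("block",(185,200,220,258),.03,[(57,312),(121,317),(105,478),(40,474)],150,(44,110))):
    C=quad(t,box,z,f(g),thr); e=np.roll(C,-1,0)-C
    print(name,C.round(4).tolist(),"sides",np.linalg.norm(e,axis=1).round(4),dims)
    # x axis: from bottom edge to top edge; y axis: right->left
    print(" yaw from edges",[round(float(a),2) for a in (np.degrees(np.arctan2(-e[3][1]*-1,e[3][0])),np.degrees(np.arctan2(-e[1][1],-e[1][0])),np.degrees(np.arctan2(-e[0][1],-e[0][0]))-90,np.degrees(np.arctan2(e[2][1],e[2][0]))-90)], "centre",C.mean(0))
# dark gap / gauges
im,o=up(t,285,150,335,205); hsv=cv2.cvtColor(im,cv2.COLOR_BGR2HSV); g=cv2.cvtColor(im,cv2.COLOR_BGR2GRAY)
for thr in (70,90,120,150):
    m=(g<thr).astype(np.uint8); n,l,st,ce=cv2.connectedComponentsWithStats(m)
    for i in range(1,n):
        if st[i,4]>60: print(thr,st[i],topx(ce[i],o).round(2))
E
```

```text
jig [[0.7253000140190125, 0.11230000108480453], [0.6676999926567078, -0.1509999930858612], [0.44279998540878296, -0.10199999809265137], [0.49950000643730164, 0.16169999539852142]] sides [0.2695 0.2302 0.2697 0.2311] (270, 230)
 yaw from edges [-12.34, -12.29, -12.33, -12.14] centre [0.58380044 0.00526632]
block [[0.5130000114440918, 0.328000009059906], [0.5095000267028809, 0.28349998593330383], [0.39800000190734863, 0.29190000891685486], [0.4009000062942505, 0.33640000224113464]] sides [0.0447 0.1118 0.0446 0.1124] (44, 110)
 yaw from edges [-4.28, -4.29, -4.43, -3.7] centre [0.45535135 0.30994332]
70 [  0   0  78  21 877] [290.33 150.41]
70 [232 138  51  47 703] [316.52 170.08]
70 [ 95 164  30  27 353] [298.36 171.84]
70 [108 198  18  53 279] [298.95 177.44]
70 [265 201  10  36 187] [318.32 176.77]
90 [   0    0   79   23 1200] [290.19 150.58]
90 [ 28 112  21  40 214] [289.13 165.99]
90 [ 218  129   71  134 1870] [316.86 172.07]
90 [109 131  23  18 165] [299.45 166.78]
90 [270 132   6  14  66] [318.65 166.86]
90 [  93  138   61  132 1698] [299.49 173.61]
90 [ 19 161   8  23 148] [28
[... 485 characters left out ...]
 90  122  119  158 4052] [300.33 171.83]
120 [ 167  122  125  166 4521] [316.15 172.64]
120 [371 282  29  18 354] [332.69 186.08]
150 [   0    0   87   30 1977] [290.16 150.99]
150 [   14    30   386   355 14814] [308.67 176.96]
150 [274 100  20  13 198] [320.07 162.88]
150 [ 82 108  20  14 234] [296.   163.89]
150 [   84   119   211   171 11153] [308.68 172.56]
150 [179 195  22  21 352] [308.26 175.27]
150 [362 274  38  29 583] [332.42 185.92]
150 [283 289  16  14 172] [320.86 186.53]
150 [ 90 296  19  16 234] [296.93 187.39]
150 [ 26 322  83  70 683] [292.83 194.7 ]
150 [111 391  21   9 154] [299.65 198.94]
150 [135 399  30   9 210] [303.09 199.97]
150 [212 401  16   7  87] [312.01 200.07]
```

Run:
```python
from m import *
t=load("top0"); s=load("side0")
P=onz(t,[(320.07,162.88),(296,163.89),(296.93,187.39),(320.86,186.53),(308.26,175.27)],.038)
print(P[:,:2].round(4),"screw centroid",P[:4].mean(0).round(4)); 
d=P[1]-P[0];print("screw yaw", np.degrees(np.arctan2(d[1],d[0]))-90,[np.linalg.norm(p-P[:4].mean(0)).round(4) for p in P[:4]], [np.degrees(np.arctan2(*(p-P[:4].mean(0))[1::-1])).round(2) for p in P[:4]])
# gap: radial darkness centroid around jig origin, in world
O=np.array([.6046,.0161]); gt=cv2.cvtColor(t["pixels"],cv2.COLOR_BGR2GRAY).astype(np.float32)
rs=np.arange(.019,.036,.00025); pts=[]
for a in np.radians(np.arange(0,360,5)):
    w=np.c_[O[0]+rs*np.cos(a),O[1]+rs*np.sin(a),np.full(len(rs),.038)]
    v=cv2.remap(gt,*[x.astype(np.float32).reshape(1,-1) for x in proj(t,w).T],cv2.INTER_CUBIC).ravel()
    dk=np.clip(v.max()-v-40,0,None); pts.append((np.degrees(a),(dk*rs).sum()/dk.sum(),v.min()))
pts=np.array(pts); 
print([(int(a),round(r*1e3,1),int(m)) for a,r,m in pts])
k=((pts[:,0]>110)&(pts[:,0]<260))|(abs(pts[:,0])<=20)|(pts[:,0]>=340); q=pts[k]; A=np.c_[np.cos(np.radians(q[:,0])),np.sin(np.radians(q[:,0])),np.ones(len(q))]
x,r,_,_=np.linalg.lstsq(A,q[:,1],rcond=None); print("gap centre",O+x[:2],"radius",x[2],"rms",np.std(A@x-q[:,1]))
# handle tops & brass
im=t["pixels"]; hsv=cv2.cvtColor(im,cv2.COLOR_BGR2HSV)
g=gt
for nm,(x0,y0,x1,y1) in dict(a=(294,162,305,178),b=(311,162,324,176),gauge=(192,222,206,236)).items():
    ii,o=up(t,x0,y0,x1,y1); G=cv2.cvtColor(ii,cv2.COLOR_BGR2GRAY); m=(G<75).astype(np.uint8)
    c=max(cv2.findContours(m,0,1)[0],key=cv2.contourArea); rr=cv2.minAreaRect(c); z=.066 if nm=="gauge" else .074
    print(nm,topx(rr[0],o),np.array(rr[1])/S,rr[2],"world",onz(t,[topx(rr[0],o)],z))
```

```text
[[ 0.6386 -0.0149]
 [ 0.6349  0.0504]
 [ 0.5705  0.0469]
 [ 0.5738 -0.0178]
 [ 0.6041  0.0167]] screw centroid [0.6045 0.0162 0.038 ]
screw yaw 3.2047627687961437 [np.float64(0.0461), np.float64(0.0458), np.float64(0.0458), np.float64(0.0457)] [np.float64(-42.3), np.float64(48.37), np.float64(137.85), np.float64(-132.06)]
[(0, np.float64(27.6), 110), (5, np.float64(27.5), 108), (10, np.float64(27.1), 108), (14, np.float64(26.6), 107), (20, np.float64(26.8), 108), (25, np.float64(27.1), 101), (29, np.float64(26.2), 91), (35, np.float64(26.6), 70), (40, np.float64(28.8), 83), (45, np.float64(28.9), 59), (50, np.float64(28.6), 62), (55, np.float64(28.7), 81), (59, np.float64(28.2), 62), (65, np.float64(28.6), 71), (70, np.float64(28.9), 50), (75, np.float64(28.4), 47), (80, np.float64(27.7), 69), (85, np.float64(26.7), 70), (90, np.float64(26.9), 57), (95, np.float64(27.1), 47), (100, np.float64(27.1), 48), (105, np.float64(27.3), 49), (110, np.float64(27.3), 55), (115, np.float64(27.2), 55), (119, np.float64(27.1), 56), (125, np.float64(27.3), 62), (130, np.float64(27.1), 76), (135, np
[... 1046 characters left out ...]
 np.float64(27.2), 47), (320, np.float64(27.7), 49), (325, np.float64(26.9), 43), (330, np.float64(26.2), 76), (335, np.float64(27.2), 70), (340, np.float64(27.0), 76), (345, np.float64(27.1), 123), (350, np.float64(27.2), 113), (355, np.float64(27.5), 107)]
gap centre [0.60450858 0.01612589] radius 0.027224719656377936 rms 0.0002305787477161497
a [298.71859694 173.11867142] [8.4244976  3.21556807] 71.91655731201172 world [[0.60375602 0.04287639 0.074     ]]
b [316.1243906  170.02708244] [7.66977787 3.9703927 ] 30.34324836730957 world [[ 0.61266232 -0.00299473  0.074     ]]
gauge [201.16580391 228.48626614] [2.70879674 3.74575806] 16.389541625976562 world [[0.45315411 0.29877256 0.066     ]]
```

Run:
```python
from m import *
t=load("top0"); s=load("side0")
def box(cx,cy,yaw,z0,z1,wx,wy):
    c,q=np.cos(np.radians(yaw)),np.sin(np.radians(yaw)); 
    return np.array([(cx+c*x-q*y,cy+q*x+c*y,z) for z in (z0,z1) for x,y in ((-wx,-wy),(wx,-wy),(wx,wy),(-wx,wy))])
O=np.array([.6045,.0161]);G=[]
for a in (60,-60,180):
    an=np.radians(a+3); G.append((O[0]+.02725*np.cos(an),O[1]+.02725*np.sin(an),np.degrees(an),.038))
G.append((.4554,.3099,-4.2,.030))
rows=[]
for c,rs in ((t,[(290,155,325,195),(185,200,220,260)]),(s,[(295,190,345,245),(238,160,278,190)])):
    for r in rs:
        k=8; im=cv2.resize(c["pixels"][r[1]:r[3],r[0]:r[2]],None,fx=k,fy=k,interpolation=cv2.INTER_CUBIC)
        for g in G:
            for (z0,z1,wx,wy,col) in ((0,.005,.007,.011,(0,160,255)),(.005,.036,.006,.009,(0,255,0))):
                p=((proj(c,box(*g[:3],g[3]+z0,g[3]+z1,wx,wy))-r[:2]+.5)*k).astype(int)
                for q in (p[:4],p[4:]): cv2.polylines(im,[q],True,col,1)
        rows.append(im[:400,:400])
W=np.zeros((600,800,3),np.uint8)
W2=np.zeros((800,800,3),np.uint8)
for i,im in enumerate(rows):
    y,x=(i//2)*400,(i%2)*400; W2[y:y+im.shape[0],x:x+im.shape[1]]=im
cv2.imwrite("pics/ov.png",cv2.resize(W2,(600,600)))
```

```text
(no output)
```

View pics/ov.png

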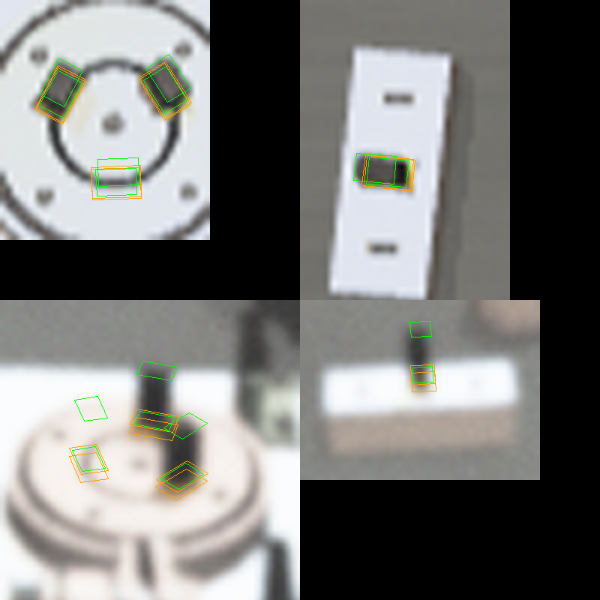

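Overlay check (top view): with gap centre (0.6045, 0.0161) and yaw 3°, the predicted boxes cover both seated gauges. The block's gauge is at the block centre. In the side view everything sits about 1 px off, which is within calibration.

```bash
cat > g.py <<'E'
import json,sys,numpy as np
from scipy.spatial.transform import Rotation as R
def down(yaw): 
    c,s=np.cos(np.radians(yaw)),np.sin(np.radians(yaw)); return np.array([[c,s,0],[s,-c,0],[0,0,-1.]])
def delta(p0,yaw0,p1,yaw1):   # tool pointing down; row for arm_command
    d=down(yaw0).T@(np.array(p1)-p0)*100; return [0,0,round(float(np.radians(yaw0-yaw1)),4)]+[round(float(v),2) for v in d]
E
python3 - <<'E'
from h import *; from g import *; from station import sense
t=load("top0"); print(onz(t,[(199.9,228.7)],.03), np.degrees(np.arctan2(-.2503077,.968166)))
B=[.4554,.3099]; p0=[.156,.605,.207]
print(delta(p0,-14.5,[*B,.12],-4.2))
print(delta(p0,-14.5,[*B,.207],-4.2))
E
```

```text
[[0.45445927 0.30865802 0.03      ]] -14.495725854809626
[0, 0, -0.1798, 36.38, 21.07, 8.7]
[0, 0, -0.1798, 36.38, 21.07, 0.0]
```

Request:
arm_command([
  [0,0,-0.03,4,2.3,0,-1],
  [0,0,-0.06,8,4.6,0,-1],
  [0,0,-0.09,12,7,0,-1],
  [0,0,-0.12,16,9.3,0,-1],
  [0,0,-0.15,20,11.6,0,-1],
  [0,0,-0.18,23,13.3,0,-1],
  [0,0,-0.18,26,15,0,-1],
  [0,0,-0.18,28,16,0,-1],
])

```text
time_s: 0.77
tcp_pos: [0.3886, 0.3774, 0.2064]
ee_rot: [[0.997, -0.074, -0.001], [-0.074, -0.997, -0.001], [-0.001, 0.001, -1.0]]
wrist_force: [0.5, 0.2, -0.0]
gripper_width: 1.001
gripper_force: 0.0
```

Request:
arm_command([
  [0,0,0,2.5,2.2,2,-1],
  [0,0,0,5,4.4,4,-1],
  [0,0,0,7.32,6.53,7,-0.3],
  [0,0,0,7.32,6.53,10,-0.3],
  [0,0,0,7.32,6.53,10.7,-0.3],
  [0,0,0,7.32,6.53,10.7,-0.3],
  [0,0,0,7.32,6.53,10.7,-0.3],
])

```text
time_s: 1.35
tcp_pos: [0.4559, 0.3106, 0.1004]
ee_rot: [[0.997, -0.071, 0.001], [-0.071, -0.997, 0.0], [0.001, -0.0, -1.0]]
wrist_force: [0.7, 0.3, 1.5]
gripper_width: 0.713
gripper_force: 0.0
```

Run:
```python
from h import *; from station import *
st=sense(); print(st["tcp_pos"],st["ee_rot"].round(3).tolist(),st["gripper_width"])
s=capture("side"); np.save("pics/side1.npy",s,allow_pickle=True); t=capture("top"); np.save("pics/top1.npy",t,allow_pickle=True)
tcp=st["tcp_pos"]; tip=tcp+[0,0,-.019]
k=7
out=[]
for c,x0,y0,w,h in ((s,220,115,70,80),(t,170,190,70,80)):
    im=cv2.resize(c["pixels"][y0:y0+h,x0:x0+w],None,fx=5.5,fy=5.5,interpolation=cv2.INTER_CUBIC)
    for P,col in ((tip,(0,0,255)),(tcp,(0,255,0)),([.4552,.3095,.066],(255,0,0)),([.4552,.3095,.03],(255,0,255))):
        u=(proj(c,[P])[0]-[x0,y0]+.5)*5.5; cv2.circle(im,tuple(u.astype(int)),3,col,-1)
    out.append(im)
cv2.imwrite("pics/c1.png",np.hstack(out))
```

```text
[0.45589622 0.31057224 0.100364  ] [[0.997, -0.071, 0.001], [-0.071, -0.997, 0.0], [0.001, -0.0, -1.0]] 0.713214693230371
```

View pics/c1.png

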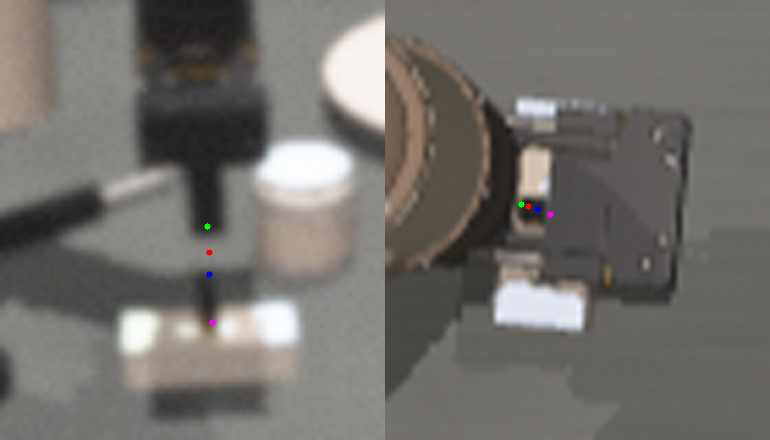

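Side crop: handle at x≈208, finger at 206, predicted TCP at 207, so they line up. Descending.

Request:
arm_command([
  [0,0,0,0,0,1.5,-0.3],
  [0,0,0,0,0,3,-0.3],
  [0,0,0,0,0,4.2,-0.3],
  [0,0,0,0,0,4.4,-0.3],
  [0,0,0,0,0,4.4,-0.3],
])

```text
time_s: 1.87
tcp_pos: [0.4556, 0.3107, 0.0565]
ee_rot: [[0.997, -0.071, 0.001], [-0.071, -0.997, 0.001], [0.001, -0.001, -1.0]]
wrist_force: [-0.5, -0.6, -0.9]
gripper_width: 0.652
gripper_force: 0.0
```

Request:
arm_command([
  [0,0,0,0,0.1,0,0.3],
  [0,0,0,0,0.1,0,0.6],
  [0,0,0,0,0.1,0,1],
  [0,0,0,0,0.1,0,1],
  [0,0,0,0,0.1,0,1],
  [0,0,0,0,0.1,0,1],
  [0,0,0,0,0.1,0,1],
  [0,0,0,0,0.1,0,1],
])

```text
time_s: 2.53
tcp_pos: [0.4556, 0.3087, 0.0557]
ee_rot: [[0.997, -0.073, -0.0], [-0.073, -0.997, -0.0], [-0.0, 0.0, -1.0]]
wrist_force: [0.1, -0.0, 0.5]
gripper_width: 0.128
gripper_force: 0.0
```

Run:
```python
from h import *; from station import *
st=sense(); print(st["tcp_pos"],st["gripper_width"],st["gripper_force"])
s=capture("side"); np.save("pics/side2.npy",s,allow_pickle=True); t=capture("top"); np.save("pics/top2.npy",t,allow_pickle=True)
tcp=st["tcp_pos"]; tip=tcp+[0,0,-.019]
out=[]
for c,x0,y0,w,h in ((s,220,115,70,80),(t,170,190,70,80)):
    im=cv2.resize(c["pixels"][y0:y0+h,x0:x0+w],None,fx=5.5,fy=5.5,interpolation=cv2.INTER_CUBIC)
    for P,col in ((tip,(0,0,255)),(tcp,(0,255,0)),([.4552,.3095,.066],(255,0,0)),([.4552,.3095,.03],(255,0,255))):
        u=(proj(c,[P])[0]-[x0,y0]+.5)*5.5; cv2.circle(im,tuple(u.astype(int)),2,col,-1)
    out.append(im)
cv2.imwrite("pics/c2.png",np.hstack(out))
```

```text
[0.45558333 0.30870136 0.05566291] 0.1279923789742013 0.0
```

View pics/c2.png

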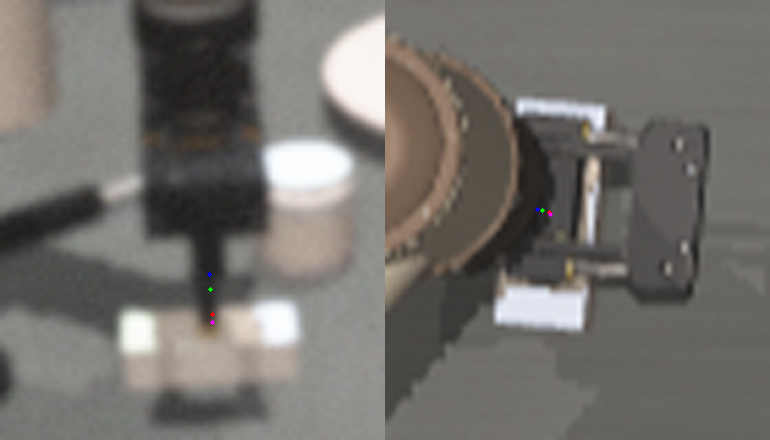

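Request:
arm_command([
  [0,0,0,0,0,0,1],
  [0,0,0,0,0,0,1],
])

```text
time_s: 2.8
tcp_pos: [0.4555, 0.3087, 0.0556]
ee_rot: [[0.997, -0.073, -0.0], [-0.073, -0.997, -0.0], [-0.0, 0.0, -1.0]]
wrist_force: [0.4, 0.9, 1.1]
gripper_width: 0.011
gripper_force: 0.0
```

The jaws shut on nothing. In the side view the fingertips look higher than predicted, so I'll raise a little with closed fingers and measure the tip against the handle.

Request:
arm_command([
  [0,0,0,0,0,-2,1],
  [0,0,0,0,0,-4,1],
  [0,0,0,0,0,-4.5,1],
  [0,0,0,0,0,-4.5,1],
])

```text
time_s: 3.13
tcp_pos: [0.4564, 0.3097, 0.1023]
ee_rot: [[0.997, -0.073, 0.003], [-0.073, -0.997, 0.003], [0.003, -0.003, -1.0]]
wrist_force: [0.5, 0.1, 0.3]
gripper_width: 0.006
gripper_force: 0.0
```

Run:
```python
from h import *; from station import *
st=sense(); print(st["tcp_pos"],st["gripper_width"])
s=capture("side"); np.save("pics/side3.npy",s,allow_pickle=True); t=capture("top"); np.save("pics/top3.npy",t,allow_pickle=True)
tcp=st["tcp_pos"]
print("proj tcp,tip,-10,-40:",[proj(s,[tcp+[0,0,d]])[0].round(1) for d in (0,-.019,.02,.051)], "handle top/bottom",proj(s,[[.4552,.3095,.066],[.4552,.3095,.035]]).round(1))
g=cv2.cvtColor(s["pixels"],cv2.COLOR_BGR2GRAY); print(g[140:180,250:266])
out=[]
for c,x0,y0,w,h in ((s,220,115,70,80),(t,170,190,70,80)):
    im=cv2.resize(c["pixels"][y0:y0+h,x0:x0+w],None,fx=5.5,fy=5.5,interpolation=cv2.INTER_CUBIC)
    out.append(im)
cv2.imwrite("pics/c3.png",np.hstack(out))
```

```text
[0.45639841 0.30972081 0.102335  ] 0.0056433804413839415
proj tcp,tip,-10,-40: [array([257.4, 155.2]), array([257.7, 160. ]), array([257.1, 150.1]), array([256.7, 141.9])] handle top/bottom [[257.6 164.4]
 [258.  172. ]]
[[ 36  37  35  34  37  33  32  35  37  33  39  38  39  39  41  49]
 [ 38  34  36  35  34  34  35  38  33  36  33  39  37  40  39  50]
 [ 36  35  34  32  36  36  33  33  38  36  34  39  37  41  42  47]
 [ 48  45  41  43  38  36  34  35  34  36  39  49  47  52  54  64]
 [ 84  82  74  60  48  34  34  37  37  43  57  71  73  79  82  98]
 [144 135 109  80  56  42  37  31  40  47  73  98 108 116 117 136]
 [168 154 128  98  62  40  37  40  40  58  81 113 130 134 132 146]
 [148 142 120  95  66  43  37  34  38  56  93 118 131 137 137 147]
 [123 123 110 100  70  45  36  35  39  53  83 117 133 133 138 148]
 [115 122 121 108  77  51  41  36  40  52  80 114 130 133 138 137]
 [129 128 130 118  87  58  40  39  36  51  75 112 130 138 138 133]
 [133 136 135 121  93  59  42  43  46  58  81 112 129 137 133 127]
 [141 135 134 125  98  73  67  68  71  74  94 115 132 137 135 131]
 [136 13
[... 1101 characters left out ...]
  66  85  90  94  95 103 112]
 [ 92  90  90  96  91  84  66  47  56  83 112 126 133 130 135 145]
 [114 118 121 122 122 111  83  51  67 109 148 169 174 175 180 183]
 [145 147 150 149 147 133 101  66  78 127 171 195 200 202 201 204]
 [157 158 162 159 158 141 115  84  95 139 185 204 210 211 208 206]
 [158 166 177 186 186 175 155 133 133 165 200 216 215 213 212 206]
 [162 180 210 228 229 227 211 195 190 205 229 233 229 217 210 208]
 [164 191 229 242 244 242 237 230 230 233 239 241 230 211 198 198]
 [165 184 223 236 237 238 233 231 229 231 233 232 212 189 182 180]
 [155 168 192 203 207 205 202 201 200 201 196 194 178 165 157 157]
 [150 155 166 171 172 174 173 175 174 171 170 170 164 154 149 143]]
```

View pics/c3.png

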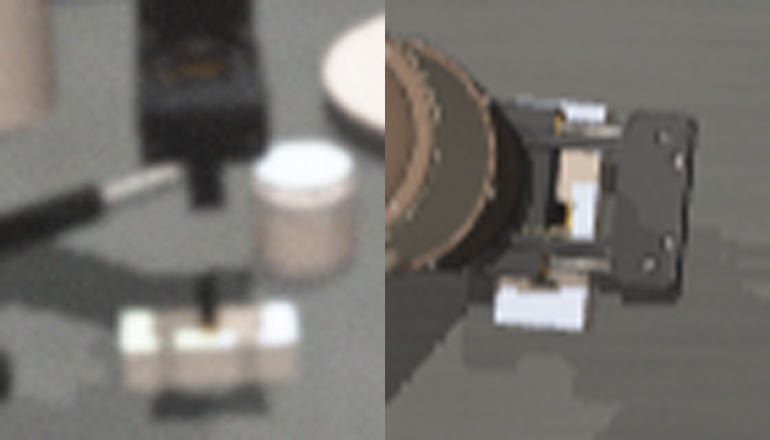

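Run:
```python
from h import *; from g import down
t=load("top0");s=load("side0")
print("cams",ray(t,[(0,0)])[0],ray(s,[(0,0)])[0])
D=down(-14.5); tcp=np.array([.1562,.6045,.2056])
for nm,o in dict(tcp=(0,0,0),tipL=(0,.0435,.019),tipR=(0,-.0435,.019),bodyL=(0,.095,-.051),bodyR=(0,-.095,-.051)).items():
    print(nm,proj(s,[tcp+D@np.array(o)]).round(1),proj(t,[tcp+D@np.array(o)]).round(1))
P=np.array([.4564,.3097,.1023]); D=down(-4.2)
for z in (-.051,-.1,-.15): print(z,[proj(t,[P+D@np.array((x,.095,z))])[0].round(1) for x in (-.0375,.0375)])
print("y per cm side", (proj(s,[P+[0,.01,0]])-proj(s,[P])).round(2),(proj(s,[P+[0,0,.01]])-proj(s,[P])).round(2), "top",(proj(t,[P+[0,0.01,0]])-proj(t,[P])).round(2),(proj(t,[P+[0,0,.01]])-proj(t,[P])).round(2))
a=cv2.resize(s["pixels"][30:120,120:220],None,fx=4,fy=4,interpolation=cv2.INTER_CUBIC)
b=cv2.resize(t["pixels"][300:420,0:100],None,fx=4,fy=4,interpolation=cv2.INTER_CUBIC)
W=np.zeros((480,800,3),np.uint8);W[:360,:400]=a;W[:480,400:]=b
cv2.imwrite("pics/st.png",W)
```

```text
cams [0.37868413 0.05170994 1.44448815] [ 0.36071907 -0.86419834  0.73301696]
tcp [[170.5 102.3]] [[ 56.  349.8]]
tipL [[167.6 111.3]] [[ 77.  353.4]]
tipR [[175.  102.9]] [[ 42.3 343.4]]
bodyL [[159.2  98.2]] [[ 85.9 365.5]]
bodyR [[176.1  81.2]] [[  5.6 342.2]]
-0.051 [array([227. , 243.6]), array([230.1, 213.5])]
-0.1 [array([224.4, 243.1]), array([227.6, 211.8])]
-0.15 [array([221.5, 242.4]), array([224.8, 209.8])]
y per cm side [[-0.31 -1.35]] [[-0.14 -2.57]] top [[-3.86 -0.07]] [[-0.74 -0.24]]
```

View pics/st.png

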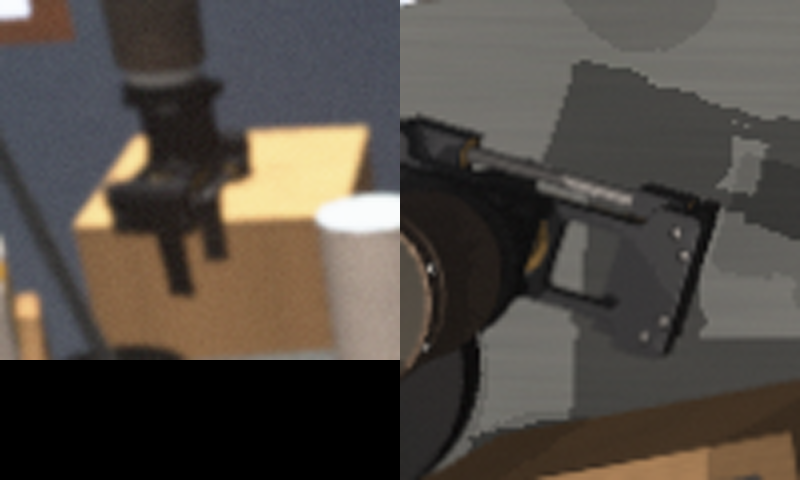

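Two views at the start pose and here agree: the fingertips are really about 30 mm above where the state and tip_reach put them (near tip seen at row 104, predicted 111; handle at row 164 as predicted). Fingers closing just above the 66 mm handle top fits that. I'll descend in steps, watching the force.

Request:
arm_command([
  [0,0,0,0,-0.05,0,0],
  [0,0,0,0,-0.05,0,0],
  [0,0,0,0,-0.05,0,0],
  [0,0,0,0,-0.05,0,0],
  [0,0,0,0,-0.05,1,0],
  [0,0,0,0,-0.05,2.5,0],
  [0,0,0,0,-0.05,4,0],
  [0,0,0,0,-0.05,4.5,0],
])

```text
time_s: 3.9
tcp_pos: [0.4542, 0.3078, 0.0528]
ee_rot: [[0.997, -0.073, -0.004], [-0.074, -0.997, -0.003], [-0.003, 0.004, -1.0]]
wrist_force: [-0.8, -0.1, -0.2]
gripper_width: 0.474
gripper_force: 0.0
```

Request:
arm_command([
  [0,0,0,0,0,0.4,0],
  [0,0,0,0,0,0.8,0],
  [0,0,0,0,0,1.2,0],
  [0,0,0,0,0,1.5,0],
  [0,0,0,0,0,1.5,0],
])

```text
time_s: 4.32
tcp_pos: [0.4554, 0.3091, 0.0403]
ee_rot: [[0.997, -0.073, -0.0], [-0.073, -0.997, -0.0], [-0.0, 0.0, -1.0]]
wrist_force: [-0.7, 0.2, 0.7]
gripper_width: 0.5
gripper_force: 0.0
```

Request:
arm_command([
  [0,0,0,0,0,0.3,0],
  [0,0,0,0,0,0.6,0],
  [0,0,0,0,0,0.9,0],
  [0,0,0,0,0,1.1,0],
  [0,0,0,0,0,1.1,0],
])

```text
time_s: 4.73
tcp_pos: [0.4553, 0.3089, 0.0291]
ee_rot: [[0.997, -0.073, -0.001], [-0.073, -0.997, -0.001], [-0.001, 0.001, -1.0]]
wrist_force: [-0.1, -0.5, -1.4]
gripper_width: 0.497
gripper_force: 0.0
```

Request:
arm_command([
  [0,0,0,0,0,0,1],
  [0,0,0,0,0,0,1],
  [0,0,0,0,0,0,1],
  [0,0,0,0,0,0,1],
  [0,0,0,0,0,0,1],
  [0,0,0,0,0,0,1],
  [0,0,0,0,0,0,1],
])

```text
time_s: 5.32
tcp_pos: [0.4556, 0.3092, 0.0297]
ee_rot: [[0.997, -0.073, -0.0], [-0.073, -0.997, -0.0], [-0.0, 0.0, -1.0]]
wrist_force: [-0.8, 0.1, 0.6]
gripper_width: 0.204
gripper_force: 30.0
```

Gripped: width 17.7 mm, 30 N. Lifting and moving over the gap.

Request:
arm_command([
  [0,0,0,0,0,-1.5,1],
  [0,0,0,0,0,-4,1],
  [0,0,0,0,0,-7,1],
  [0,0,0,1,2,-9.5,1],
  [0,0,-0.02,2.5,5,-10,1],
  [0,0,-0.05,4,8,-10,1],
  [0,0,-0.08,5.5,11,-10,1],
  [0,0,-0.1,7,14,-10,1],
])

```text
time_s: 5.98
tcp_pos: [0.5155, 0.1633, 0.13]
ee_rot: [[1.0, 0.029, 0.001], [0.029, -1.0, 0.001], [0.001, -0.001, -1.0]]
wrist_force: [0.7, 0.3, -0.2]
gripper_width: 0.206
gripper_force: 30.0
```

Run:
```python
from g import *; from station import sense
print(delta([.4555+.1396*0,.3090,.0297],-4.2,[.5773,.0147,.115],3.0)); s=sense(); print(s["tcp_pos"],s["gripper_force"])
```

```text
[0, 0, -0.1257, 14.3, 28.46, -8.53]
[0.51545834 0.16330216 0.13001225] 30.000140368938446
```

Request:
arm_command([
  [0,0,-0.01,1.5,3.5,0,1],
  [0,0,-0.02,3,7.5,0,1],
  [0,0,-0.026,4.5,11.5,0,1],
  [0,0,-0.026,5.82,14,0,1],
  [0,0,-0.026,5.82,15.12,1,1],
  [0,0,-0.026,5.82,15.12,2,1],
  [0,0,-0.026,5.82,15.12,2.5,1],
  [0,0,-0.026,5.82,15.12,2.5,1],
])

```text
time_s: 6.65
tcp_pos: [0.5757, 0.0154, 0.1026]
ee_rot: [[0.999, 0.054, -0.004], [0.054, -0.999, -0.001], [-0.004, 0.0, -1.0]]
wrist_force: [0.2, -0.5, -1.2]
gripper_width: 0.202
gripper_force: 30.0
```

Run:
```python
from h import *; from g import *; from station import *
st=sense(); p=st["tcp_pos"]; yaw=np.degrees(np.arctan2(st["ee_rot"][1,0],st["ee_rot"][0,0])); print(p,yaw,st["gripper_width"])
print(delta(p,yaw,[.5773,.0147,.062],3.0))
s=capture("side"); np.save("pics/side4.npy",s,allow_pickle=True)
g=cv2.cvtColor(s["pixels"],cv2.COLOR_BGR2GRAY)
# compare held gauge column with projection
for n,P in (("gauge org",[p[0],p[1],p[2]]),("blade tip",[p[0],p[1],p[2]-.018]),("spot",[.5773,.0147,.038]),("handle mid",[p[0],p[1],p[2]+.02])): print(n,proj(s,[P]).round(1))
im=cv2.resize(s["pixels"][165:245,275:355],None,fx=7,fy=7,interpolation=cv2.INTER_CUBIC)
for P in ([p[0],p[1],p[2]],[p[0],p[1],p[2]-.018],[.5773,.0147,.038]):
    u=(proj(s,[P])[0]-[275,165]+.5)*7; cv2.circle(im,tuple(u.astype(int)),2,(0,0,255),-1)
cv2.imwrite("pics/c4.png",im)
```

```text
[0.57572217 0.01544411 0.10257829] 3.075278462834783 0.20226142004889
[0, 0, 0.0013, 0.15, 0.08, 4.06]
gauge org [[309.4 199.5]]
blade tip [[309.2 204.6]]
spot [[309.3 217.4]]
handle mid [[309.6 193.8]]
```

View pics/c4.png

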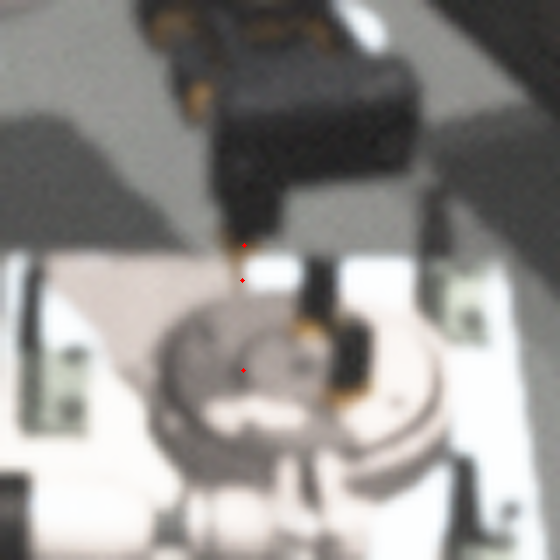

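Side crop: brass of the held gauge is at about (238,248), within 1 px of prediction. That is the same small bias the seated gauges show. Descending to just below the gap's mouth.

Request:
arm_command([
  [0,0,0,0.03,0,1,1],
  [0,0,0,0.03,0,2,1],
  [0,0,0,0.03,0,3,1],
  [0,0,0,0.03,0,4,1],
  [0,0,0,0.03,0,4.4,1],
  [0,0,0,0.03,0,4.4,1],
  [0,0,0,0.03,0,4.4,1],
])

```text
time_s: 7.28
tcp_pos: [0.5778, 0.0149, 0.0603]
ee_rot: [[0.999, 0.053, -0.001], [0.053, -0.999, -0.0], [-0.001, 0.0, -1.0]]
wrist_force: [-0.7, 0.0, -0.8]
gripper_width: 0.208
gripper_force: 30.0
```

Request:
arm_command([
  [0,0,0,-0.05,0,0.2,1],
  [0,0,0,-0.05,0,0.4,1],
  [0,0,0,-0.05,0,0.6,1],
  [0,0,0,-0.05,0,0.8,1],
  [0,0,0,-0.05,0,0.8,1],
])

```text
time_s: 7.7
tcp_pos: [0.577, 0.0148, 0.0523]
ee_rot: [[0.999, 0.053, -0.001], [0.053, -0.999, -0.0], [-0.001, 0.0, -1.0]]
wrist_force: [-0.3, -0.2, -0.8]
gripper_width: 0.204
gripper_force: 30.0
```

Request:
arm_command([
  [0,0,0,0,0,0.2,1],
  [0,0,0,0,0,0.4,1],
  [0,0,0,0,0,0.6,1],
  [0,0,0,0,0,0.7,1],
  [0,0,0,0,0,0.7,1],
])

```text
time_s: 8.12
tcp_pos: [0.5774, 0.0149, 0.0454]
ee_rot: [[0.999, 0.053, -0.0], [0.053, -0.999, -0.0], [-0.0, 0.0, -1.0]]
wrist_force: [0.0, 0.0, 0.3]
gripper_width: 0.2
gripper_force: 30.0
```

Request:
arm_command([
  [0,0,0,0,0,0.2,1],
  [0,0,0,0,0,0.4,1],
  [0,0,0,0,0,0.55,1],
  [0,0,0,0,0,0.65,1],
  [0,0,0,0,0,0.7,1],
  [0,0,0,0,0,0.75,1],
  [0,0,0,0,0,0.75,1],
])

```text
time_s: 8.7
tcp_pos: [0.5773, 0.0149, 0.0381]
ee_rot: [[0.999, 0.053, -0.0], [0.053, -0.999, 0.0], [-0.0, -0.0, -1.0]]
wrist_force: [-0.2, -0.4, -0.8]
gripper_width: 0.203
gripper_force: 30.0
```

Request:
arm_command([
  [0,0,0,0,0,0.05,1],
  [0,0,0,0,0,0.1,1],
  [0,0,0,0,0,0.15,1],
  [0,0,0,0,0,0.15,1],
  [0,0,0,0,0,0.15,1],
])

```text
time_s: 9.12
tcp_pos: [0.5775, 0.0149, 0.0377]
ee_rot: [[0.999, 0.054, 0.001], [0.054, -0.999, -0.0], [0.001, 0.0, -1.0]]
wrist_force: [-2.9, 0.2, 6.0]
gripper_width: 0.207
gripper_force: 30.0
```

Shoulder contact at z 0.0377 with 6 N, so it is seated. Releasing and rising.

Request:
arm_command([
  [0,0,0,0,0,-0.1,1],
  [0,0,0,0,0,-0.1,0.4],
  [0,0,0,0,0,-0.1,0.1],
  [0,0,0,0,0,-0.1,0.1],
  [0,0,0,0,0,-0.1,0.1],
  [0,0,0,0,0,-0.1,0.1],
  [0,0,0,0,0,-0.1,0.1],
])

```text
time_s: 9.7
tcp_pos: [0.5772, 0.0149, 0.0375]
ee_rot: [[0.999, 0.053, -0.0], [0.053, -0.999, -0.0], [-0.0, 0.0, -1.0]]
wrist_force: [-0.2, 0.1, 0.5]
gripper_width: 0.441
gripper_force: 0.0
```

Request:
arm_command([
  [0,0,0,0,0,-1,0.1],
  [0,0,0,0,0,-2,0.1],
  [0,0,0,0,0,-4,0.1],
  [0,0,0,0,0,-7,0.1],
  [0,0,0,0,0,-10,0.1],
  [0,0,0,0,0,-10,0.1],
])

```text
time_s: 10.2
tcp_pos: [0.582, 0.0155, 0.1459]
ee_rot: [[0.998, 0.055, 0.015], [0.055, -0.998, 0.002], [0.015, -0.001, -1.0]]
wrist_force: [0.9, 1.0, 1.1]
gripper_width: 0.445
gripper_force: 0.0
```

Run:
```python
from m import *; from g import *; from station import *
st=sense(); p=st["tcp_pos"]; yaw=np.degrees(np.arctan2(st["ee_rot"][1,0],st["ee_rot"][0,0])); print(p,yaw,st["gripper_width"])
J=np.array([.6046,.0161]); a=np.radians(-12.28); M=np.array([[np.cos(a),-np.sin(a)],[np.sin(a),np.cos(a)]])
for n,q in (("behind",(34,-108)),("head",(20,-108)),("target",(27,-108))):
    w=J+M@(np.array(q)/1000); print(n,w,delta(p,yaw,[*w,.12],-12.28))
s=capture("side"); np.save("pics/side5.npy",s,allow_pickle=True)
G=[(.6045+.02725*np.cos(np.radians(b)),.0161+.02725*np.sin(np.radians(b))) for b in (63,-57,183)]
g=cv2.cvtColor(s["pixels"],cv2.COLOR_BGR2GRAY); 
for n,(x,y) in zip("abN",G):
    u=proj(s,[[x,y,.043],[x,y,.074]]).round().astype(int); print(n,u.tolist()); print(g[u[1,1]-3:u[0,1]+4,u[1,0]-7:u[1,0]+8])
```

```text
[0.5819632  0.01549915 0.14586075] 3.144122095519588 0.44523174898896856
behind [ 0.61485163 -0.09666038] [0, 0, 0.2692, 2.67, 11.38, 2.59]
head [ 0.60117195 -0.09368273] [0, 0, 0.2692, 1.32, 11.01, 2.59]
target [ 0.60801179 -0.09517156] [0, 0, 0.2692, 1.99, 11.19, 2.59]
a [[320, 210], [321, 201]]
[[146 147 148 145 147 143 149 148 146 146 147 147 145 147 145]
 [152 150 146 145 145 142 144 145 145 144 145 142 145 145 143]
 [157 157 154 147 135 130 133 137 139 145 149 150 150 150 151]
 [202 195 191 163 131 106 106 113 120 140 165 180 186 185 187]
 [242 241 233 196 126  82  79  82 101 151 210 233 237 237 237]
 [252 252 247 216 134  64  59  62  93 165 236 250 252 252 252]
 [252 252 247 215 128  65  51  55  84 172 242 252 253 254 254]
 [244 242 234 187 109  57  49  53  82 170 240 252 253 254 254]
 [208 205 186 144  88  52  47  46  83 165 235 250 253 253 253]
 [169 171 155 117  69  50  47  51  81 156 227 245 248 250 252]
 [163 158 143 106  69  48  50  53  83 151 204 230 238 244 247]
 [161 158 142 103  69  56  51  52  84 133 167 186 206 230 240]
 [158 153 140 111  80  71  63  64  82 112 123
[... 1516 characters left out ...]
3 106]
 [157 152 139 112  76  55  52  68 105 138 157 161 158 142 103]
 [138 133 130 102  75  55  49  60  93 128 153 158 153 140 111]
 [121 120 122  95  65  48  46  56  85 122 148 147 144 133 116]
 [119 114 110  89  67  48  51  55  80 117 135 142 137 133 128]
 [125 125 119  94  67  48  46  55  80 119 145 152 144 138 134]
 [132 131 123 101  70  55  49  58  87 134 164 172 163 148 144]
 [131 131 124 102  72  54  52  58  94 147 187 199 182 162 148]
 [129 128 122 101  77  58  52  65 102 152 192 205 183 161 139]
 [127 124 123 105  87  69  65  80 112 150 174 183 171 153 132]
 [126 126 123 115 104  95  90 102 125 149 165 168 164 155 142]
 [129 126 125 123 115 117 116 117 134 149 164 168 170 164 159]]
```

Gauge N stands upright like a and b. Moving above the bolt head.

Request:
arm_command([
  [0,0,0.06,0.6,2.5,0,0.1],
  [0,0,0.12,1.2,5,0,0.1],
  [0,0,0.18,1.8,8,0,0.1],
  [0,0,0.24,2.48,11.16,0,0.1],
  [0,0,0.2675,2.48,11.16,0.5,0.1],
  [0,0,0.2675,2.48,11.16,2,0.1],
  [0,0,0.2675,2.48,11.16,3,0.1],
  [0,0,0.2675,2.48,11.16,3,0.1],
])

```text
time_s: 10.92
tcp_pos: [0.6057, -0.0952, 0.1048]
ee_rot: [[0.977, -0.213, -0.006], [-0.213, -0.977, 0.0], [-0.006, 0.001, -1.0]]
wrist_force: [-1.1, -0.3, -0.9]
gripper_width: 0.451
gripper_force: 0.0
```

Request:
arm_command([
  [0,0,0,0,0,0,0.1],
  [0,0,0,0,0,0,0.1],
])

```text
time_s: 11.08
tcp_pos: [0.6083, -0.0949, 0.1082]
ee_rot: [[0.977, -0.212, 0.001], [-0.212, -0.977, -0.0], [0.001, 0.0, -1.0]]
wrist_force: [0.1, -0.6, -0.2]
gripper_width: 0.45
gripper_force: 0.0
```

Run:
```python
from m import *; from g import *; from station import *
st=sense(); p=st["tcp_pos"]; yaw=np.degrees(np.arctan2(st["ee_rot"][1,0],st["ee_rot"][0,0])); print(p,yaw,st["gripper_width"],st["wrist_force"])
w=[.6080,-.0952]; print(delta(p,yaw,[*w,.05],-12.28))
s=capture("side"); np.save("pics/side6.npy",s,allow_pickle=True)
g=cv2.cvtColor(s["pixels"],cv2.COLOR_BGR2GRAY)
print("tip near/far at +.0115",proj(s,[p+down(yaw)@np.array([0,e,-.0115]) for e in (.0345,.02,-.02)]).round(1),"tcp",proj(s,[p]))
u=proj(s,[p])[0].round().astype(int); print(u); print(g[u[1]-14:u[1]+12:1,u[0]-10:u[0]+12])
```

```text
[ 0.60834781 -0.09485871  0.10815423] -12.223753885039168 0.44954210789805243 [ 0.05447401 -0.62449001 -0.18186982]
[0, 0, 0.001, -0.03, 0.04, 5.82]
tip near/far at +.0115 [[331.4 224.7]
 [331.1 221.2]
 [330.4 212. ]] tcp [[330.4427568  219.98841187]]
[330 220]
[[ 38  37  41  37  39  38  40  42  39  37  36  36  37  36  34  37  32  37
   38  34  34  33]
 [ 35  38  44  40  37  40  37  37  37  35  38  37  37  36  34  34  37  36
   37  36  29  33]
 [ 40  43  45  47  42  36  38  36  39  36  32  36  37  37  40  34  37  36
   34  38  34  29]
 [ 41  50  50  51  45  39  38  36  37  38  35  37  36  40  35  36  35  34
   36  37  36  35]
 [ 47  46  52  55  46  40  39  39  37  37  35  36  39  37  37  32  35  35
   35  34  32  37]
 [ 47  41  46  40  45  41  41  35  39  37  36  32  41  36  38  37  35  36
   33  37  37  33]
 [ 53  42  45  40  38  39  37  41  38  40  41  38  38  36  39  37  40  39
   42  46  48  43]
 [ 71  52  42  38  38  35  39  37  40  36  35  39  35  32  37  38  49  71
   82  93  91  83]
 [ 94  75  53  41  43  45  41  40  38  40  35  36  41  39  36  40  74 119
  156 170 173 169]
 
[... 880 characters left out ...]
3 145 134 123 104  93 130 184
  215 229 246 252]
 [152 145 141 148 155 159 158 158 159 154 152 141 126 110  96 102 137 174
  194 216 244 252]
 [158 156 154 157 154 159 156 153 151 145 138 123 108 101 102 113 131 147
  158 200 243 252]
 [159 156 154 156 155 152 148 143 137 125 118 112 104 114 122 128 120 122
  134 195 240 250]
 [146 151 146 140 138 133 129 123 115 111 110 109 120 126 132 121 111 103
  123 180 231 243]
 [138 143 137 128 117 116 112 109 114 115 123 127 131 129 125 111 100 100
  116 153 187 202]
 [127 131 125 114 111 109 113 118 125 127 132 125 123 117 108 102 102 118
  127 126 121 129]
 [107 118 118 114 108 111 118 126 127 126 123 119 112 105 100 104 118 149
  163 133  95  80]]
```

Request:
arm_command([
  [0,0,0,0,0.03,1.5,0.1],
  [0,0,0,0,0.03,3,0.1],
  [0,0,0,0,0.03,4.5,0.1],
  [0,0,0,0,0.03,5.5,0.1],
  [0,0,0,0,0.03,6,0.1],
  [0,0,0,0,0.03,6,0.1],
])

```text
time_s: 11.63
tcp_pos: [0.6075, -0.0953, 0.0469]
ee_rot: [[0.977, -0.212, -0.002], [-0.212, -0.977, -0.0], [-0.002, 0.0, -1.0]]
wrist_force: [0.6, -1.1, -0.4]
gripper_width: 0.448
gripper_force: 0.0
```

Request:
arm_command([
  [0,0,0,0,0,0.3,0.1],
  [0,0,0,0,0,0.6,0.1],
  [0,0,0,0,0,0.9,0.1],
  [0,0,0,0,0,1.2,0.1],
  [0,0,0,0,0,1.5,0.1],
  [0,0,0,0,0,1.5,0.1],
])

```text
time_s: 12.13
tcp_pos: [0.6075, -0.0955, 0.032]
ee_rot: [[0.977, -0.213, -0.001], [-0.213, -0.977, 0.0], [-0.001, 0.0, -1.0]]
wrist_force: [0.7, -0.1, -0.5]
gripper_width: 0.449
gripper_force: 0.0
```

Request:
arm_command([
  [0,0,0,0.05,0,0.4,0.1],
  [0,0,0,0.05,0,0.8,0.1],
  [0,0,0,0.05,0,1.2,0.1],
  [0,0,0,0.05,0,1.6,0.1],
  [0,0,0,0.05,0,2,0.1],
  [0,0,0,0.05,0,2.3,0.1],
  [0,0,0,0.05,0,2.3,0.1],
])

```text
time_s: 12.72
tcp_pos: [0.6078, -0.0956, 0.0087]
ee_rot: [[0.977, -0.213, -0.002], [-0.213, -0.977, -0.0], [-0.002, 0.0, -1.0]]
wrist_force: [-1.2, 0.8, -1.2]
gripper_width: 0.45
gripper_force: 0.0
```

No contact on the way down. Closing on the head.

Request:
arm_command([
  [0,0,0,0,0,0,1],
  [0,0,0,0,0,0,1],
  [0,0,0,0,0,0,1],
  [0,0,0,0,0,0,1],
  [0,0,0,0,0,0,1],
  [0,0,0,0,0,0,1],
])

```text
time_s: 13.22
tcp_pos: [0.6083, -0.097, 0.0098]
ee_rot: [[0.977, -0.213, -0.0], [-0.213, -0.977, -0.001], [-0.0, 0.001, -1.0]]
wrist_force: [-0.2, -5.9, -0.3]
gripper_width: 0.251
gripper_force: 30.0
```

Width 21.8 mm: the flats are gripped. Relieving the side load, then holding.

Request:
arm_command([
  [0,0,0,0,0.05,0,1],
  [0,0,0,0,0.1,0,1],
  [0,0,0,0,0.13,0,1],
  [0,0,0,0,0.13,0,1],
  [0,0,0,0,0.13,0,1],
  [0,0,0,0,0.13,0,1],
  [0,0,0,0,0.13,0,1],
  [0,0,0,0,0.13,0,1],
])

```text
time_s: 13.88
tcp_pos: [0.6083, -0.097, 0.0097]
ee_rot: [[0.977, -0.212, 0.0], [-0.212, -0.977, -0.0], [0.0, 0.0, -1.0]]
wrist_force: [0.9, -4.5, -1.5]
gripper_width: 0.252
gripper_force: 30.0
```

Request:
arm_command([
  [0,0,0,0,0,0,1],
  [0,0,0,0,0,0,1],
  [0,0,0,0,0,0,1],
  [0,0,0,0,0,0,1],
  [0,0,0,0,0,0,1],
  [0,0,0,0,0,0,1],
  [0,0,0,0,0,0,1],
  [0,0,0,0,0,0,1],
])

```text
time_s: 14.55
tcp_pos: [0.6083, -0.097, 0.0097]
ee_rot: [[0.977, -0.213, 0.0], [-0.213, -0.977, -0.0], [0.0, 0.0, -1.0]]
wrist_force: [0.7, -5.4, -0.9]
gripper_width: 0.258
gripper_force: 30.0
```

```bash
python3 -c "
from station import *
s=sense();print(s['time_s'],s['tcp_pos'],s['moment'],s['wrist_force'],s['gripper_width'],s['gripper_force'])"
```

```text
14.55 [ 0.60826179 -0.097005    0.00973729] [-1.44037181 -0.31078369  0.06213136] [ 0.67555741 -5.37356718 -0.91984317] 0.25841125765844963 30.002264566719532
```

Request:
arm_command([
  [0,0,0,0,0.1,0,1],
  [0,0,0,0,0.1,0,1],
  [0,0,0,0,0.1,0,1],
  [0,0,0,0,0.1,0,1],
  [0,0,0,0,0.1,0,1],
  [0,0,0,0,0.1,0,1],
  [0,0,0,0,0.1,0,1],
  [0,0,0,0,0.1,0,1],
])

```text
time_s: 15.22
tcp_pos: [0.6083, -0.0972, 0.0097]
ee_rot: [[0.977, -0.213, 0.001], [-0.213, -0.977, 0.001], [0.001, -0.001, -1.0]]
wrist_force: [0.9, 2.8, -0.1]
gripper_width: 0.255
gripper_force: 30.0
```

```bash
python3 -c "
from station import *
s=sense();print(s['time_s'],s['tcp_pos'],s['moment'],s['wrist_force'],s['gripper_width'],s['effort'])"
```

```text
15.2167 [ 0.6082902  -0.09724335  0.00972426] [ 0.91446208 -0.42964974  0.0335427 ] [ 0.9070662   2.76008125 -0.13541117] 0.2551290266765063 [-1.92936525e+00 -4.26388299e+01  1.29879588e+01  3.48649956e+00
 -3.76366479e-01  1.45786005e-02]
```

Request:
arm_command([
  [0,0,0,0,0,0,1],
  [0,0,0,0,0,0,1],
  [0,0,0,0,0,0,1],
  [0,0,0,0,0,0,1],
  [0,0,0,0,0,0,1],
  [0,0,0,0,0,0,1],
  [0,0,0,0,0,0,1],
  [0,0,0,0,0,0,1],
])

```text
time_s: 15.88
tcp_pos: [0.6083, -0.0973, 0.0097]
ee_rot: [[0.977, -0.213, 0.001], [-0.213, -0.977, 0.001], [0.001, -0.001, -1.0]]
wrist_force: [1.2, 4.9, -0.1]
gripper_width: 0.255
gripper_force: 30.0
```

```bash
python3 -c "
from station import *
s=sense();print(s['time_s'],s['tcp_pos'],s['moment'],s['wrist_force'],s['gripper_width'])"
```

```text
15.8833 [ 0.60827978 -0.09733537  0.00973866] [ 1.5428751  -0.4083161  -0.01677146] [ 1.17976475  4.90912498 -0.0666631 ] 0.2547887816884612
```

Request:
arm_command([
  [0,0,0,0,-0.04,0,1],
  [0,0,0,0,-0.04,0,1],
  [0,0,0,0,-0.04,0,1],
  [0,0,0,0,-0.04,0,1],
  [0,0,0,0,-0.04,0,1],
  [0,0,0,0,-0.04,0,1],
  [0,0,0,0,-0.04,0,1],
  [0,0,0,0,-0.04,0,1],
])

```text
time_s: 16.55
tcp_pos: [0.6082, -0.0974, 0.0097]
ee_rot: [[0.977, -0.213, 0.0], [-0.213, -0.977, 0.0], [0.0, -0.0, -1.0]]
wrist_force: [1.8, 4.0, 0.2]
gripper_width: 0.257
gripper_force: 30.0
```

Request:
arm_command([
  [0,0,0,0,0,0,1],
  [0,0,0,0,0,0,1],
  [0,0,0,0,0,0,1],
  [0,0,0,0,0,0,1],
  [0,0,0,0,0,0,1],
  [0,0,0,0,0,0,1],
  [0,0,0,0,0,0,1],
  [0,0,0,0,0,0,1],
])

```text
time_s: 17.22
tcp_pos: [0.6082, -0.0973, 0.0097]
ee_rot: [[0.977, -0.213, 0.0], [-0.213, -0.977, 0.0], [0.0, -0.0, -1.0]]
wrist_force: [2.9, 5.2, 0.7]
gripper_width: 0.257
gripper_force: 30.0
```

Request:
arm_command([
  [0,0,0,0,0,0,1],
  [0,0,0,0,0,0,1],
  [0,0,0,0,0,0,1],
  [0,0,0,0,0,0,1],
  [0,0,0,0,0,0,1],
  [0,0,0,0,0,0,1],
  [0,0,0,0,0,0,1],
  [0,0,0,0,0,0,1],
])

```text
time_s: 17.88
tcp_pos: [0.6082, -0.0973, 0.0097]
ee_rot: [[0.977, -0.213, 0.001], [-0.213, -0.977, 0.0], [0.0, -0.0, -1.0]]
wrist_force: [2.4, 4.0, 0.4]
gripper_width: 0.259
gripper_force: 30.0
```

Request:
arm_command([
  [0,0,0,0,0,0,1],
  [0,0,0,0,0,0,1],
  [0,0,0,0,0,0,1],
  [0,0,0,0,0,0,1],
  [0,0,0,0,0,0,1],
  [0,0,0,0,0,0,1],
  [0,0,0,0,0,0,1],
  [0,0,0,0,0,0,1],
])

```text
time_s: 18.55
tcp_pos: [0.6082, -0.0973, 0.0097]
ee_rot: [[0.977, -0.213, 0.0], [-0.213, -0.977, 0.0], [0.0, -0.0, -1.0]]
wrist_force: [2.0, 4.7, 0.3]
gripper_width: 0.258
gripper_force: 30.0
```

Request:
arm_command([
  [0,0,0,0,0,0,1],
  [0,0,0,0,0,0,1],
  [0,0,0,0,0,0,1],
  [0,0,0,0,0,0,1],
  [0,0,0,0,0,0,1],
  [0,0,0,0,0,0,1],
  [0,0,0,0,0,0,1],
  [0,0,0,0,0,0,1],
])

```text
time_s: 19.22
tcp_pos: [0.6082, -0.0974, 0.0097]
ee_rot: [[0.977, -0.213, 0.0], [-0.213, -0.977, 0.0], [0.0, -0.0, -1.0]]
wrist_force: [2.4, 4.5, 0.7]
gripper_width: 0.256
gripper_force: 30.0
```

Request:
arm_command([
  [0,0,0,0,0,0,1],
  [0,0,0,0,0,0,1],
  [0,0,0,0,0,0,1],
  [0,0,0,0,0,0,1],
  [0,0,0,0,0,0,1],
  [0,0,0,0,0,0,1],
  [0,0,0,0,0,0,1],
  [0,0,0,0,0,0,1],
])

```text
time_s: 19.88
tcp_pos: [0.6082, -0.0974, 0.0097]
ee_rot: [[0.977, -0.213, 0.0], [-0.213, -0.977, 0.0], [0.0, -0.0, -1.0]]
wrist_force: [1.5, 5.0, 0.4]
gripper_width: 0.257
gripper_force: 30.0
```

```bash
python3 -c "
from station import *
s=sense();print(s['time_s'],s['tcp_pos'],s['moment'],s['wrist_force'],s['gripper_width'])"
```

```text
19.8833 [ 0.60822928 -0.09735253  0.00972371] [ 1.47946524 -0.59063336  0.00638476] [1.51883634 4.98969799 0.44772106] 0.25726657233743666
```

Steady for 6.8 s. I'll check numerically whether the driver has stopped turning.

```bash
cat > d.py <<'E'
from h import *; from station import *; import sys
for n in ("side","top"):
    np.save(f"pics/avg_{n}_{sys.argv[1]}.npy",np.mean([capture(n)["pixels"].astype(float) for _ in range(3)],0))
print(sense()["time_s"],sense()["gripper_width"])
E
python3 d.py 1
```

```text
20.1833 0.25816927761854824
```

Request:
arm_command([
  [0,0,0,0,0,0,1],
  [0,0,0,0,0,0,1],
  [0,0,0,0,0,0,1],
  [0,0,0,0,0,0,1],
  [0,0,0,0,0,0,1],
  [0,0,0,0,0,0,1],
  [0,0,0,0,0,0,1],
  [0,0,0,0,0,0,1],
])

```text
time_s: 20.85
tcp_pos: [0.6083, -0.0973, 0.0098]
ee_rot: [[0.977, -0.213, 0.001], [-0.213, -0.977, 0.0], [0.0, -0.0, -1.0]]
wrist_force: [2.1, 4.6, 0.8]
gripper_width: 0.256
gripper_force: 30.0
```

Request:
arm_command([
  [0,0,0,0,0,0,1],
  [0,0,0,0,0,0,1],
  [0,0,0,0,0,0,1],
  [0,0,0,0,0,0,1],
  [0,0,0,0,0,0,1],
  [0,0,0,0,0,0,1],
  [0,0,0,0,0,0,1],
  [0,0,0,0,0,0,1],
])

```text
time_s: 21.52
tcp_pos: [0.6082, -0.0973, 0.0097]
ee_rot: [[0.977, -0.213, 0.001], [-0.213, -0.977, 0.0], [0.0, -0.0, -1.0]]
wrist_force: [0.9, 4.6, 1.3]
gripper_width: 0.252
gripper_force: 30.0
```

```bash
python3 d.py 2
python3 - <<'E'
from h import *
J=np.array([.6046,.0161]); a=np.radians(-12.28); M=np.array([[np.cos(a),-np.sin(a)],[np.sin(a),np.cos(a)]])
Q=lambda x,y,z:[*(J+M@np.array([x,y])),z]
for n in ("side","top"):
    c=load(f"{n}0"); A=np.load(f"pics/avg_{n}_1.npy");B=np.load(f"pics/avg_{n}_2.npy")
    h=cv2.convexHull(proj(c,[Q(x,y,z) for x in (-.19,-.02) for y in (-.13,-.086) for z in (.02,.06)]).astype(np.float32)).astype(int)
    m=cv2.fillConvexPoly(np.zeros(A.shape[:2],np.uint8),h,1)>0
    ref=np.zeros_like(m); ref[190:250,230:300]=1; ref&=~m
    d=abs(A-B).max(2); print(n,"driver diff mean/max",d[m].mean(),d[m].max(),"ref",d[ref].mean(),d[ref].max())
    pics=[load(f"{n}{k}")["pixels"].astype(float) for k in (0,1,2)]
    for k in (1,2): e=abs(pics[0]-pics[k]).max(2); print("  before 0 vs",k,e[m].mean(),e[m].max(),"ref",e[ref].mean(),e[ref].max())
E
```

```text
21.8167 0.25421494522087595
side driver diff mean/max 1.3962855764592388 6.333333333333336 ref 1.6343355965082456 6.0
  before 0 vs 1 3.0463096960926195 12.0 ref 5.793404461687682 68.0
  before 0 vs 2 5.824891461649783 17.0 ref 8.22211445198836 76.0
top driver diff mean/max 0.5141242937853121 2.0 ref 0.5082539682539698 1.6666666666666714
  before 0 vs 1 1.3559322033898304 34.0 ref 2.050952380952381 17.0
  before 0 vs 2 1.178813559322034 29.0 ref 1.9695238095238095 17.0
```

The driver region no longer changes between frames (top view max 2, noise level; it was about 30 before), so the nut is tight and the head is still gripped. Handing in.

```bash
python3 -c "
from station import *
print(finish_job())"
```

```text
the job is handed in; nothing more can be done
None
```

The gauge is seated in the free place and released, the bolt head was held until the nut driver stopped turning, and I handed the job in at about 22 s still gripping the head at 30 N (the interface's fixed force, below the stated 40 N); it did not slip, but I made no final check of the other gauges or bystanders, and `finish_job` gave no verdict.

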